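# Fit the last corner dowel of a plate caddy

## Robot

A 6-joint arm with a two-finger parallel gripper is mounted at the origin on a cart in front of the work surface, level with it; the furniture and walls round the work are solid. World frame = base frame: x ahead of the robot, y to its left, z up, the work surface at z = 0. Lengths are in m, angles in rad, forces in N, time in s.
With the tool pointing down it reaches from about 0.25 to 0.775 m from the base axis. Payload 4 kg.
Tool frame: the origin (TCP) lies at the centre of the arm's flange, where the gripper is bolted on; the fingertips stand 199 mm ahead of it and the grasp point (between the pads) lies 180 mm ahead of it (robot.tcp_to_tips is the z of the fingertips in the tool frame, in m); z points along the fingers, y is the line along which they close (so a half turn about z gives the same grasp; the last joint's range is limited). The gripper opens to 94 mm and grips with 3 to 60 N. Pads are 16 mm wide; open, the fingers measure 119 mm over their backs; the gripper's body (75 mm by 177 mm) begins 78 mm behind the grasp point.
Start: joints at [-1.318, 0.087, 1.371, -0, 1.684, -0.103], TCP at [0.192, -0.516, 0.405] pointing down, gripper open.
Joint ranges: [-3.1, 3.1], [-0.76, 2.03], [0.27, 2.55], [-1.08, 4.22], [0.17, 2.65], [-2.57, 2.57]. Speed limits (rad/s): [2.79, 2.79, 3.14, 3.14, 3.14, 3.14].

## Interface

Orientations are given as [roll, pitch, yaw] about the fixed x, y, z axes, in that order (R = Rz(yaw) Ry(pitch) Rx(roll)).
In Python, from bench import robot gives the robot as it stands.
- The arm moves only by the tool play_rows, never from a script. Its arguments are lists of equal length, an entry for each row: "translation": the shift along the tool's x, y, z scaled (see below), a list of three; "twist": the turn, a rotation vector about the tool's x, y, z scaled (see below), a list of three; "gripper": the opening, from -1 (shut) to 1 (fully open). A call has 1 to 8 rows; each row shifts and turns the commanded pose from where the row before left it, along the tool's axes as they then stand; what a row does not reach is not made up. The controller multiplies each number of a shift by 0.04 m and each number of a turn by 0.1 rad. A row lasts 1/10 s, in which the tool goes at most 50 mm and 8.59 degrees, less where a joint would pass 70% of its speed; a pose out of reach is approached as far as the arm can. A call with a number of a shift or a turn outside -1 to 1 is refused whole. A call with a gripper value outside its range is refused whole. The fingers move at their own pace and stop on an object; the grip force is fixed at half the most. Time passes only in rows, so rows that do not move let the fingers close. It gives the time, the measured TCP pose, the force, the opening and the grip force at its end, in the units of the state.
- robot.get_obs(): the state, without advancing time (a new reading comes with each control period).
- robot.snapshot(name): name is "side" or "top"; returns the picture (480x640x3 uint8, red, green, blue); there is no depth.
- robot.camera_model(name): a dict with "camera_matrix" (3x3 intrinsics, pixels), "rvec" (rotation vector, rad) and "tvec" (3), from world to camera coordinates, as OpenCV has them. Camera axes: x right, y down, z forward; pixel columns grow to the right and rows downward; lengths in m; the calibration is good to about 2 mm. A picture is of the moment at which its call begins. camera_model takes no time and is no camera call.
- robot.close_job(): hands the job in; it is judged then, once.
Trained networks look in the newest picture that a camera, given by its name, has taken for a name from the list of things; names that differ only in an ending like _2 or _b are one class to them, and where a whole thing is asked for, a point or a joint stands for the part that bears it (a point fixed in the world has none). Each returns a list of dicts, best first, with "score" (0 to 1); they miss things now and then, are a little off and sometimes report something else, mostly with a low value. They report only what shows in the picture. A call takes as long as a camera call. They do not tell look-alikes from the thing itself.
- robot.recognise(name, camera): "centre" ([x, y, z] in m, in world coordinates, good to about 4 mm: the middle of the surface that is visible of it).
- robot.spot_point(name, camera): "centre" ([x, y, z] in m, in world coordinates, good to about 4 mm: a listed point, or the origin of a listed thing).
The state is a dict: "time": time; "joint_positions": joint angles; "qvel": joint speeds; "joint_torque": joint torques, N m; "tool_pos": TCP position; "ee_rot": TCP orientation; "wrist_force": force on the tool from outside, world axes, zero at the start; "wrist_torque": the same for the moment, N m; "width": finger opening in m; "finger_force": force on a finger pad.
Only numpy, scipy, OpenCV 4.12 (cv2) and the standard library are available. Lean on these libraries where they do the work, as an engineer would, in place of code of your own. Each camera call takes 0.05 s, during which the arm holds its last target. There are 200 camera calls.

## Task

The plate caddy is short of one corner dowel. Draw the tall dowel out of the spare-dowel block, feel for the empty corner hole of the peg board with the dowel's foot, and press it straight down until it is fully home and upright, then let go. Be gentle: never bear down hard on the board, and leave the plates, the short dowels and everything else where they stand.

Things in the scene. Friction and masses are not known exactly. Their poses are not given: they have to be found in the camera images.
- caddy: plate caddy, fixed: open birch tray 216 (x) x 278 (y) mm, walls 46 mm high, origin under its centre on the worktop, z up. Its large bay holds a brown peg board, its +y end the spare-dowel block. Wall cabinets overhang the worktop from 0.60 m ahead of the robot, 0.49 m up: keep the wrist clear of them
- bay_centre (a point): middle of the caddy's bay (caddy y -31 mm), at the height of the peg board's top, 40 mm above the worktop. The board, 190 x 190 x 32 mm, carries a fixed dowel (20 mm thick, 75 mm showing) in three corners and an empty hole in the fourth. It lies in the bay with 5 mm of play each way in x and y and starts anywhere in it; it slides only under 20 N or more sideways
- block_centre (a point): middle of the top of the spare-dowel block (caddy y +103 mm, 40 mm above the worktop); of three pockets in a row along the caddy's x axis (x -65, -20, +25 mm) the first two are open, 23 mm wide and 20 mm deep, and hold the tall dowel and a short one, either way round; the third is filled by a fixed short dowel, 20 mm showing
- hole_nominal (a point): mouth of the empty hole if the board lay mid-play (caddy x -66.5, y +35.5, z +40 mm); the true hole is up to 5 mm off in x and in y, to be found by feel. Hole: upright, blind, 22 mm wide, 25 mm deep, sharp-edged. Three sprung rubber nubs, 13 mm down, grip the dowel: from about 8 mm deep it takes 5 to 15 N to push it on to the hole's floor
- dowel: tall dowel to be fitted: plain light wood cylinder 20 mm thick, 100 mm long, square-edged foot, 40 to 85 g. Origin at the centre of its foot, z along it, up. Stands upright in one of two pockets of the spare-dowel block (80 mm of it showing). Fully home in the empty hole, its foot is 15 mm above the worktop and 75 mm show, level with the other three
- short_dowel: short dowel, same wood, 20 mm thick, 40 mm long, origin at the centre of its foot; stands in the other pocket (20 mm showing) and stays there
- plates: stack of three white side plates, 150 mm across, 23 mm high, 0.9 kg, loose on the peg board between the corner dowels; origin under its centre. Its rim is about 9 mm from a centred corner dowel
- jam: jam jar, 61 mm across, 90 mm high, on the right; origin under its centre; stays where it is
- mustard: mustard jar with yellow lid, 57 mm across, 85 mm high, on the right; origin under its centre; stays where it is
- mug: white mug with a yellow band, 90 x 129 x 94 mm, on the left; origin under its centre; stays where it is
Mind the look-alikes: they are no part of the job. Several things have the shape of the dowel; the one meant has the colours described above.

How it is judged:
On the way:
1. the tall dowel is drawn out of the spare-dowel block and lifted clear (z of dowel in the frame of caddy above 0.05 m), for 0.2 s.
At the end, for the whole second after the job is handed in: The tall dowel stands released and at rest in the empty corner hole, its foot within 3 mm of the hole's floor (less than 18 mm above the caddy's underside), within 9.5 mm of the nominal hole, within 0.07 rad of upright; plates, short dowel, jars and mug not displaced (z of dowel in the frame of caddy below 0.018 m and horizontal distance between dowel and hole_nominal below 0.0095 m and angle between the z axis of dowel and the z axis of caddy, either way round below 0.07 rad and linear speed of dowel below 0.01 m/s and distance of each of plates, short_dowel from where it was at the start of the episode below 0.015 m); the robot touches nothing.
It fails at once if the tall dowel is forced: its contact forces with the caddy, board and nubs add up to more than 70 N (in the hole the nubs' grip and the walls make up about 30 N of this) (contact force between dowel and caddy above 70 N).
It fails at once if the plates are shifted more than 15 mm (distance of plates from where it was at the start of the episode above 0.015 m).
It fails at once if the short dowel is moved more than 15 mm (distance of short_dowel from where it was at the start of the episode above 0.015 m).
It fails at once if the jam jar, the mustard jar or the mug is moved more than 20 mm (distance of any of jam, mustard, mug from where it was at the start of the episode above 0.02 m).
It also fails if it takes over 61 s, if anything falls off the work surface, if the arm or the gripper's body presses on something with over 40 N, if the wrist force passes 120 N, or if a joint passes its speed limit or range.

## Working session

There is one attempt and no reset: what is moved stays moved. The work goes in short steps, Python scripts to look and compute and a tool call to move; the robot and the scene stay as the last step left them, time stands still between calls to the robot, and variables do not carry over. Pictures are saved under pics/ and viewed, at most 10 in all, crops included, and the job is handed in when it is done.

Besides the shell and the picture viewer there is one more tool, called after "Request:" as name(argument=value, ...) on one line, values as JSON. play_rows: Moves the arm, as the interface text tells. Its arguments: {"type":"object","properties":{"translation":{"type":"array","items":{"type":"array","items":{"type":"number","minimum":-1,"maximum":1}}},"twist":{"type":"array","items":{"type":"array","items":{"type":"number","minimum":-1,"maximum":1}}},"gripper":{"type":"array","items":{"type":"number"}}},"required":["translation","twist","gripper"]}

```bash
mkdir -p pics; ls
python3 - <<'E'
from bench import robot
import cv2,numpy as np
for c in("top","side"):
    cv2.imwrite(f"pics/{c}0.png",robot.snapshot(c)[:,:,::-1])
    m=robot.camera_model(c);R=cv2.Rodrigues(np.array(m["rvec"]))[0];print(c,-R.T@np.array(m["tvec"]).ravel(),np.array(m["camera_matrix"]).tolist())
    for n in("hole_nominal","block_centre","bay_centre","caddy","dowel","short_dowel","plates"):
        print(n,[(np.round(d["centre"],3).tolist(),round(d["score"],2)) for d in robot.spot_point(n,c)[:4]])
o=robot.get_obs();print(o)
E
```

```text
pics
top [ 0.33583695 -0.05024332  1.39430006] [[528.5723742505852, 0.0, 322.1269075662385], [0.0, 528.5723742505852, 240.11847996802445], [0.0, 0.0, 1.0]]
hole_nominal [([0.453, 0.0, 0.042], 0.71)]
block_centre [([0.528, 0.065, 0.045], 0.55)]
bay_centre [([0.482, -0.368, -0.003], 0.61)]
caddy [([0.48, -0.369, 0.0], 0.67)]
dowel [([0.507, 0.252, -0.0], 0.66), ([0.532, 0.167, 0.003], 0.65), ([0.429, 0.219, 0.004], 0.49), ([0.503, 0.063, 0.019], 0.45)]
short_dowel [([0.455, 0.064, 0.018], 0.49), ([0.523, -0.07, 0.039], 0.15)]
plates [([0.521, -0.068, 0.038], 0.81)]
side [0.13581725 0.93669805 0.66695016] [[489.52637376679826, 0.0, 317.4238094042444], [0.0, 489.52637376679826, 242.2741697654174], [0.0, 0.0, 1.0]]
hole_nominal [([0.456, -0.001, 0.038], 0.77)]
block_centre [([0.522, 0.065, 0.043], 0.56)]
bay_centre []
caddy [([0.52, -0.034, -0.003], 0.75), ([0.525, 0.064, 0.04], 0.44)]
dowel [([0.512, 0.25, 0.001], 0.91), ([0.527, 0.171, -0.002], 0.74), ([0.504, 0.073, 0.016], 0.67), ([0.426, 0.217, 0.002], 0.62)]
short_dowel [([0.455, 0.065, 0.021], 0.47)]
plates [([0.52, -0.07, 0.042], 0.84)]
{'time': 0.8, 'joint_positions': array([-1.31810773e+00,  8.71352277e-02,  1.37069752e+00, -1.05909933e-06,
        1.68363024e+00, -1.03104117e-01]), 'qvel': array([-2.60403035e-05,  2.74680262e-04,  3.77891705e-04, -1.63606286e-03,
       -2.29397921e-04, -2.72836597e-04]), 'joint_torque': array([-1.59101477e-03, -3.39996529e+01, -3.02575243e+01,  7.13539822e-02,
        2.35611631e-02, -2.24232579e-06]), 'tool_pos': array([ 0.19157176, -0.51553661,  0.40474257]), 'ee_rot': array([3.14146379e+00, 1.43916043e-05, 3.55792596e-01]), 'wrist_force': array([-0.33700002, -0.40068887, -0.06779602]), 'wrist_torque': array([-0.01057159,  0.0099189 , -0.00620579]), 'finger_force': 0.0, 'width': 0.0938530417373273}
```

View pics/top0.png

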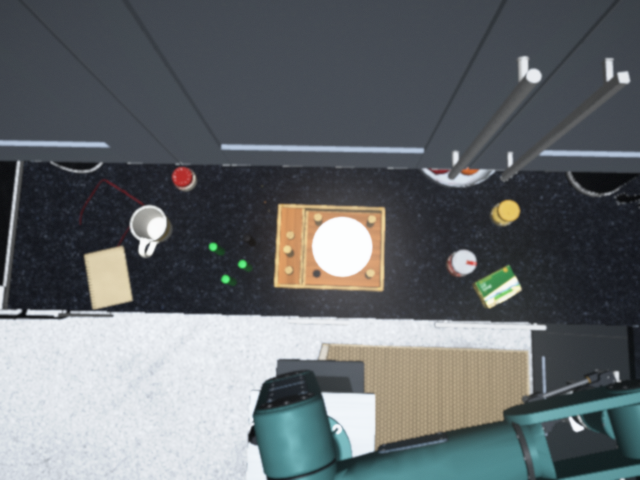

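View pics/side0.png

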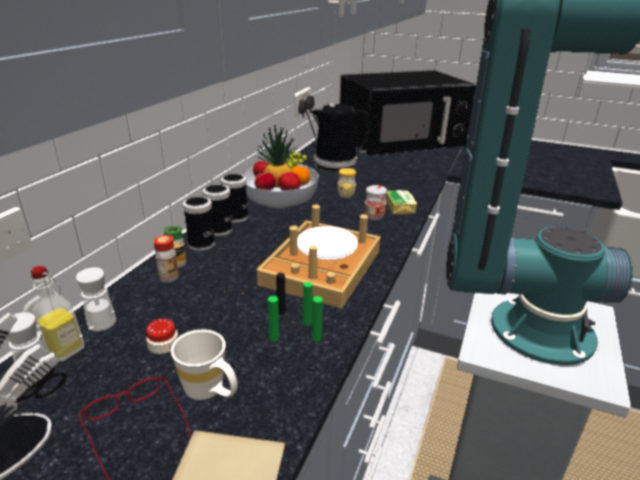

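The top view shows the caddy at about (275-385, 205-290), with the empty hole at (317,273) and three block pegs at (289, 236/250/270). The side view shows the tall light-wood dowel in the block's middle pocket at (313,262), with the short one at (331,279).

Look-alikes for the tall dowel, by side pixel:
- Green cylinders at (273,318), (308,302) and (317,318).
- A black cylinder at (281,293).
- The board's fixed dowels at (294,240), (316,215) and (363,228).

By its description I choose (313,262), and I'll check it in a close crop.

```bash
cat > h.py <<'E'
from bench import robot
import cv2,numpy as np
def cam(c):
    m=robot.camera_model(c);return np.array(m["camera_matrix"]),np.array(m["rvec"],float),np.array(m["tvec"],float)
def proj(c,P):
    K,r,t=cam(c);return cv2.projectPoints(np.array(P,float).reshape(-1,1,3),r,t,K,None)[0].reshape(-1,2)
def back(c,uv,z):
    K,r,t=cam(c);R=cv2.Rodrigues(r)[0];C=-R.T@t.ravel();d=R.T@np.linalg.solve(K,[uv[0],uv[1],1.]);return C+d*(z-C[2])/d[2]
def caddy(x,y,yaw,P):
    c,s=np.cos(yaw),np.sin(yaw);P=np.array(P,float);Q=P.copy();Q[:,0]=x+c*P[:,0]-s*P[:,1];Q[:,1]=y+s*P[:,0]+c*P[:,1];return Q
E
python3 - <<'E'
from h import *
rim=[[a*.108,b*.139,.046] for a,b in((1,1),(1,-1),(-1,-1),(-1,1))]
top=cv2.imread("pics/top0.png");side=cv2.imread("pics/side0.png")
print(back("top",(289,250),.12),back("side",(313,249),.12))
def crop(im,x0,y0,w,h,k,c):
    o=cv2.resize(im[y0:y0+h,x0:x0+w],None,fx=k,fy=k,interpolation=cv2.INTER_CUBIC)
    P=np.vstack([caddy(.521,-.035,0,rim)]);p=((proj(c,P)-[x0,y0]+.5)*k).astype(int)
    cv2.polylines(o,[p.reshape(-1,1,2)],True,(255,0,0),1);return o
a=crop(top,265,195,130,105,5,"top");b=crop(side,250,195,140,110,5,"side")
cv2.imwrite("pics/topc.png",a);cv2.imwrite("pics/sidec.png",b)
E
```

```text
[0.50017137 0.06183    0.12      ] [0.49679377 0.07773369 0.12      ]
```

View pics/topc.png

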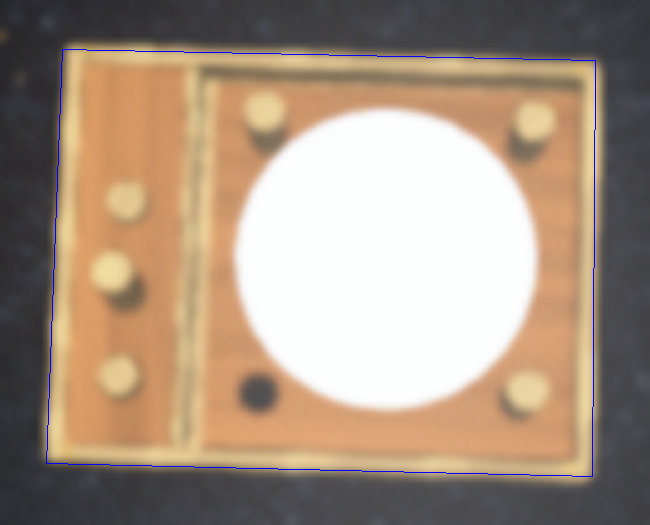

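View pics/sidec.png

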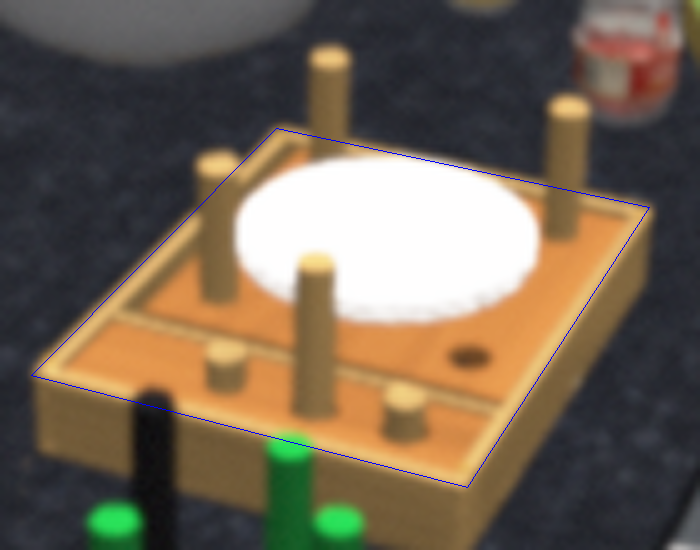

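The crops confirm it. The tall light-wood dowel is in the middle pocket: its top is at top-crop (112,272) and side-crop (316,262). The short dowel is at (120,376) in the top crop, and the empty hole is at top-crop (258,393) and side-crop (469,357). The caddy outline at (0.521,-0.035), yaw 0, fits well. Next I'll measure the hole and the dowel from both cameras.

Run:
```python
from h import *
top=cv2.imread("pics/top0.png");side=cv2.imread("pics/side0.png")
def un(x0,y0,p,k=5): return (np.array(p)+.5)/k-.5+[x0,y0]
def dark(im,c,r):
    c=np.round(c).astype(int);g=im[c[1]-r:c[1]+r+1,c[0]-r:c[0]+r+1].astype(float).sum(2)
    w=np.clip(np.percentile(g,70)*.8-g,0,None);yy,xx=np.mgrid[-r:r+1,-r:r+1];return c+[(w*xx).sum()/w.sum(),(w*yy).sum()/w.sum()]
h=dark(top,un(265,195,(258,393)),6);hs=dark(side,un(250,195,(469,357)),6)
print("hole px",h,hs,back("top",h,.04).round(4),back("side",hs,.04).round(4))
T=lambda p,z:back("top",un(265,195,p),z).round(4)
S=lambda p,z:back("side",un(250,195,p),z).round(4)
print("tall",T((112,271),.12),S((316,262),.12))
print("short",T((119,375),.06),S((405,397),.06)); print("fixedshort",T((126,200),.06),S((225,350),.06))
for p,q in(((264,111),(217,163)),((534,121),(329,57)),((527,390),(569,106))): print("fix",T(p,.115),S(q,.115))
print("plates",T((387,258),.063))
for a in((62,46),(600,58),(593,482),(46,462)): print("rim",T(a,.046))
```

```text
hole px [316.16882547 273.18551043] [343.45253026 266.09995625] [ 0.452 -0.003  0.04 ] [ 0.4515 -0.0043  0.04  ]
tall [0.503  0.0668 0.12  ] [0.5007 0.0699 0.12  ]
short [0.4578 0.0669 0.06  ] [0.4563 0.0691 0.06  ]
fixedshort [0.5477 0.0664 0.06  ] [0.5469 0.067  0.06  ]
fix [ 0.5848 -0.005   0.115 ] [ 0.5848 -0.0051  0.115 ]
fix [ 0.5826 -0.1379  0.115 ] [ 0.5826 -0.1373  0.115 ]
fix [ 0.45  -0.136  0.115] [ 0.4499 -0.1362  0.115 ]
plates [ 0.5202 -0.0677  0.063 ]
rim [0.6306 0.1039 0.046 ]
rim [ 0.6299 -0.1765  0.046 ]
rim [ 0.4102 -0.1745  0.046 ]
rim [0.4137 0.1039 0.046 ]
```

Request:
play_rows(translation=[[0.77,-0.68,0],[0.7,-0.75,0],[0.63,-0.81,0],[0.56,-0.86,0],[0.48,-0.91,0],[0.48,-0.91,0],[0.48,-0.91,0],[0.48,-0.91,0]], twist=[[0,0,0.89],[0,0,0.89],[0,0,0.89],[0,0,0.89],[0,0,0],[0,0,0],[0,0,0],[0,0,0]], gripper=[1,1,1,1,1,1,1,1])

```text
time: 1.6
tool_pos: [0.3456, -0.2232, 0.4049]
ee_rot: [3.141, -0.001, -0.001]
wrist_force: [0.7, -0.4, 0.3]
width: 0.0939
finger_force: 0.0
```

Request:
play_rows(translation=[[0.48,-0.91,0.3],[0.48,-0.91,0.3],[0.48,-0.91,0.3],[0.48,-0.91,0.3],[0.48,-0.91,0.3],[0.48,-0.91,0.3],[0.48,-0.91,0],[0.48,-0.85,0]], twist=[[0,0,0],[0,0,0],[0,0,0],[0,0,0],[0,0,0],[0,0,0],[0,0,0],[0,0,0]], gripper=[0.3,0.3,0.3,0.3,0.3,0.3,0.3,0.3])

```text
time: 2.4
tool_pos: [0.4992, 0.0658, 0.3322]
ee_rot: [3.141, 0.001, 0.0]
wrist_force: [0.7, -0.9, -0.5]
width: 0.0611
finger_force: 0.0
```

Request:
play_rows(translation=[[0,0,0],[0,0,0]], twist=[[0,0,0],[0,0,0]], gripper=[0.3,0.3])

```text
time: 2.6
tool_pos: [0.4989, 0.0644, 0.3324]
ee_rot: [3.141, 0.001, 0.002]
wrist_force: [-0.9, -1.2, 0.3]
width: 0.0612
finger_force: 0.0
```

Request:
play_rows(translation=[[0.08,-0.09,0],[0,0,0.48],[0,0,0.48],[0,0,0.48],[0,0,0],[0,0,0]], twist=[[0,0,0],[0,0,0],[0,0,0],[0,0,0],[0,0,0],[0,0,0]], gripper=[0.3,0.3,0.3,0.3,0.3,0.3])

```text
time: 3.2
tool_pos: [0.502, 0.0667, 0.2754]
ee_rot: [3.141, 0.0, -0.002]
wrist_force: [0.5, 0.4, 0.6]
width: 0.0611
finger_force: 0.0
```

Run:
```python
from h import *
a=robot.snapshot("side")[:,:,::-1];b=robot.snapshot("top")[:,:,::-1]
o=np.hstack([cv2.resize(a[150:330,240:400],None,fx=2.5,fy=2.5),cv2.resize(b[180:300,250:400][:,:],(400,450))]);cv2.imwrite("pics/g1.png",o)
```

```text
(no output)
```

View pics/g1.png

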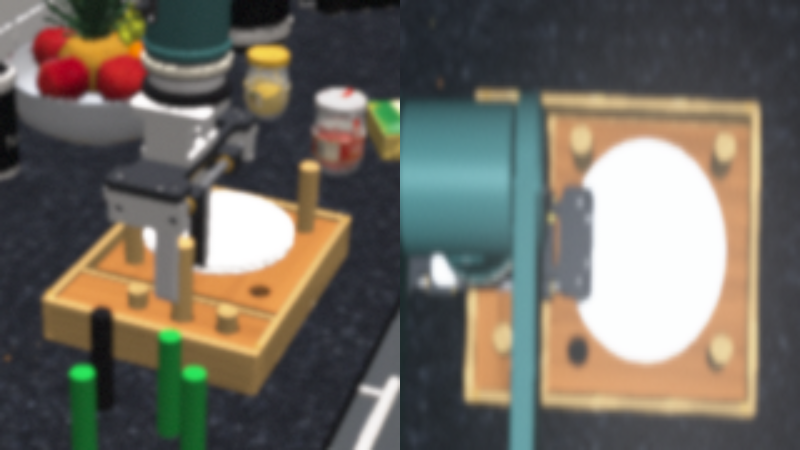

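Run:
```python
from h import *
o=robot.get_obs();x,y,z=o["tool_pos"];print(o["tool_pos"])
P=[[x,y+.03,z-.199],[x,y-.03,z-.199],[x+.03,y,z-.199],[x-.03,y,z-.199],[x,y,z-.1],[.502,.068,.12],[.502,.068,.04]]
p=proj("side",P);print(((p-[240,150])*2.5).round());print(((proj("top",P)-[250,180])*[400/150,3.75]).round()+[400,0])
```

```text
[0.50248113 0.06700375 0.27659801]
[[167. 297.]
 [194. 265.]
 [151. 274.]
 [211. 288.]
 [182. 184.]
 [181. 241.]
 [180. 316.]]
[[471. 266.]
 [534. 268.]
 [503. 223.]
 [501. 312.]
 [493. 247.]
 [497. 260.]
 [505. 275.]]
```

The crop shows the near fingertip at (165,297), the far one at about (198,262) and the dowel top between them at (183,242), all matching the projections, so I'll close the gripper.

Request:
play_rows(translation=[[0,0,0],[0,0,0],[0,0,0],[0,0,0],[0,0,0],[0,0,0]], twist=[[0,0,0],[0,0,0],[0,0,0],[0,0,0],[0,0,0],[0,0,0]], gripper=[-1,-1,-1,-1,-1,-1])

```text
time: 3.9
tool_pos: [0.5021, 0.0676, 0.275]
ee_rot: [3.141, 0.0, -0.0]
wrist_force: [0.2, 0.7, 1.3]
width: 0.0194
finger_force: 30.0
```

Request:
play_rows(translation=[[0,0,-0.2],[0,0,-0.3],[0,0,-0.4],[0,0,-0.4],[0,0,0],[0,0,0],[0,0,0],[0,0,0]], twist=[[0,0,0],[0,0,0],[0,0,0],[0,0,0],[0,0,0],[0,0,0],[0,0,0],[0,0,0]], gripper=[-1,-1,-1,-1,-1,-1,-1,-1])

```text
time: 4.7
tool_pos: [0.5018, 0.0675, 0.326]
ee_rot: [3.141, 0.002, -0.0]
wrist_force: [-0.4, -0.1, -0.9]
width: 0.0194
finger_force: 30.0
```

Run:
```python
from h import *
o=robot.get_obs();x,y,z=o["tool_pos"];print(o["tool_pos"],o["width"],o["wrist_force"])
a=robot.snapshot("side")[:,:,::-1].copy()
x0,y0,k=280,200,7
o=cv2.resize(a[y0:y0+85,x0:x0+100],None,fx=k,fy=k,interpolation=cv2.INTER_CUBIC)
f=[[x+.01*np.cos(t),y+.01*np.sin(t),z-.255] for t in np.linspace(0,6.28,24)]
p=((proj("side",f)-[x0,y0]+.5)*k).astype(int);cv2.polylines(o,[p.reshape(-1,1,2)],True,(255,0,0),1)
cv2.imwrite("pics/l1.png",o)
```

```text
[0.50182541 0.0675138  0.32600252] 0.019409325073575057 [-0.38736344 -0.09666941 -0.93244777]
```

View pics/l1.png

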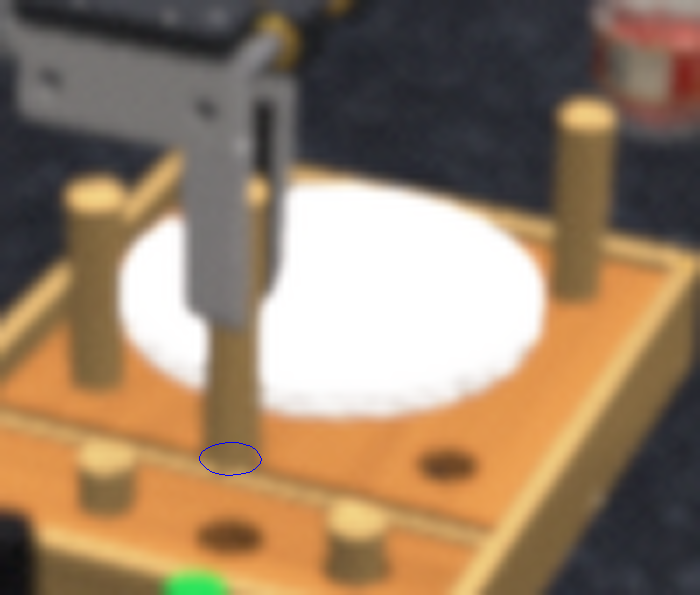

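The picture shows the dowel held with its foot at (231,458), on the predicted ellipse and upright. The empty hole is at (447,465). I'll move over the hole next.

Request:
play_rows(translation=[[-0.25,0.35,0],[-0.25,0.35,0],[-0.25,0.35,0],[-0.25,0.35,0],[-0.25,0.37,0.2],[0,0,0.25],[0,0,0],[0,0,0]], twist=[[0,0,0],[0,0,0],[0,0,0],[0,0,0],[0,0,0],[0,0,0],[0,0,0],[0,0,0]], gripper=[-1,-1,-1,-1,-1,-1,-1,-1])

```text
time: 5.55
tool_pos: [0.452, -0.0032, 0.3087]
ee_rot: [-3.141, 0.001, -0.0]
wrist_force: [0.2, -0.3, -0.2]
width: 0.0197
finger_force: 30.0
```

Run:
```python
from h import *
o=robot.get_obs();x,y,z=o["tool_pos"];print(o["tool_pos"],o["width"],o["wrist_force"])
x0,y0,k=310,215,10
a=robot.snapshot("side")[:,:,::-1].copy();A=cv2.imread("pics/side0.png")
r=[]
for im in(a,A):
    q=cv2.resize(im[y0:y0+60,x0:x0+40+30],None,fx=k/1.8,fy=k/1.8,interpolation=cv2.INTER_CUBIC)
    for c,col in(((x,y,z-.255),(255,0,0)),((.452,-.0033,.04),(0,255,0))):
        f=[[c[0]+.01*np.cos(t),c[1]+.01*np.sin(t),c[2]] for t in np.linspace(0,6.28,24)]
        p=((proj("side",f)-[x0,y0]+.5)*k/1.8).astype(int);cv2.polylines(q,[p.reshape(-1,1,2)],True,col,1)
    r.append(q)
cv2.imwrite("pics/h1.png",np.hstack(r))
```

```text
[ 0.45196287 -0.00324454  0.30872303] 0.019660390217870635 [ 0.24845002 -0.30194179 -0.19230184]
```

View pics/h1.png

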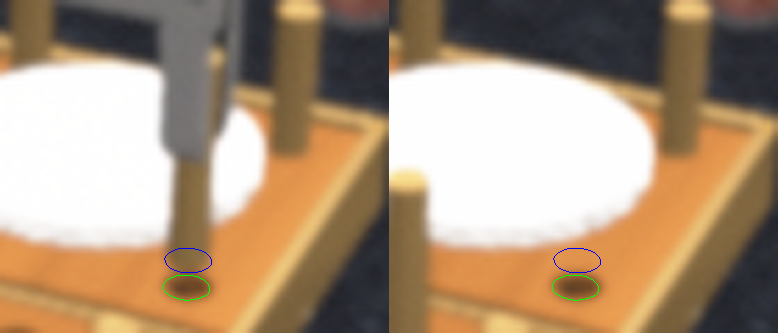

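The foot (blue) sits right above the hole (green) at (188,288). I'll go down gently.

Request:
play_rows(translation=[[0,0,0.1],[0,0,0.1],[0,0,0.08],[0,0,0],[0,0,0.03],[0,0,0.03],[0,0,0.03]], twist=[[0,0,0],[0,0,0],[0,0,0],[0,0,0],[0,0,0],[0,0,0],[0,0,0]], gripper=[-1,-1,-1,-1,-1,-1,-1])

```text
time: 6.3
tool_pos: [0.4521, -0.0033, 0.2943]
ee_rot: [3.141, -0.0, -0.0]
wrist_force: [0.2, -0.1, -0.4]
width: 0.0195
finger_force: 30.0
```

Request:
play_rows(translation=[[0,0,0.03],[0,0,0]], twist=[[0,0,0],[0,0,0]], gripper=[-1,-1])

```text
time: 6.5
tool_pos: [0.452, -0.0033, 0.2929]
ee_rot: [3.142, 0.0, -0.0]
wrist_force: [-0.1, -0.3, -1.5]
width: 0.0194
finger_force: 30.0
```

Request:
play_rows(translation=[[0,0,0.03],[0,0,0.03],[0,0,0]], twist=[[0,0,0],[0,0,0],[0,0,0]], gripper=[-1,-1,-1])

```text
time: 6.8
tool_pos: [0.452, -0.0033, 0.2904]
ee_rot: [3.142, 0.0, -0.0]
wrist_force: [-0.7, -0.8, 0.0]
width: 0.0196
finger_force: 30.0
```

No contact force, with the foot about 4.5 mm below the board top, so it has entered the hole. I'll carry on down.

Request:
play_rows(translation=[[0,0,0.04],[0,0,0.04],[0,0,0.04],[0,0,0]], twist=[[0,0,0],[0,0,0],[0,0,0],[0,0,0]], gripper=[-1,-1,-1,-1])

```text
time: 7.2
tool_pos: [0.4521, -0.0034, 0.2857]
ee_rot: [3.141, 0.0, -0.0]
wrist_force: [-0.6, -1.8, -0.5]
width: 0.0195
finger_force: 30.0
```

Request:
play_rows(translation=[[0,0,0.04],[0,0,0.04],[0,0,0]], twist=[[0,0,0],[0,0,0],[0,0,0]], gripper=[-1,-1,-1])

```text
time: 7.5
tool_pos: [0.4522, -0.0034, 0.2842]
ee_rot: [3.141, -0.001, -0.0]
wrist_force: [-3.3, -1.8, 7.1]
width: 0.019
finger_force: 30.0
```

Request:
play_rows(translation=[[-0.01,0,0.04],[0,0,0.04],[0,0,0]], twist=[[0,0,0],[0,0,0],[0,0,0]], gripper=[-1,-1,-1])

```text
time: 7.8
tool_pos: [0.4517, -0.0035, 0.2812]
ee_rot: [3.14, -0.001, -0.0]
wrist_force: [-2.8, -0.8, 7.6]
width: 0.0196
finger_force: 30.0
```

Request:
play_rows(translation=[[0,0,0.04],[0,0,0.04],[0,0,0.04],[0,0,0]], twist=[[0,0,0],[0,0,0],[0,0,0],[0,0,0]], gripper=[-1,-1,-1,-1])

```text
time: 8.2
tool_pos: [0.4518, -0.0035, 0.2766]
ee_rot: [3.14, -0.001, -0.0]
wrist_force: [-3.0, -0.6, 8.1]
width: 0.0196
finger_force: 30.0
```

Request:
play_rows(translation=[[0,0,0.04],[0,0,0.04],[0,0,0]], twist=[[0,0,0],[0,0,0],[0,0,0]], gripper=[-1,-1,-1])

```text
time: 8.5
tool_pos: [0.4518, -0.0035, 0.2734]
ee_rot: [3.14, -0.001, -0.0]
wrist_force: [-4.1, -1.2, 6.8]
width: 0.0195
finger_force: 30.0
```

Request:
play_rows(translation=[[-0.01,0,0.04],[0,0,0.03],[0,0,0]], twist=[[0,0,0],[0,0,0],[0,0,0]], gripper=[-1,-1,-1])

```text
time: 8.8
tool_pos: [0.4516, -0.0035, 0.2709]
ee_rot: [3.14, -0.002, -0.0]
wrist_force: [-2.4, -0.6, 8.2]
width: 0.0197
finger_force: 30.0
```

Request:
play_rows(translation=[[0,0,0.03],[0,0,0]], twist=[[0,0,0],[0,0,0]], gripper=[-1,-1])

```text
time: 9.0
tool_pos: [0.4516, -0.0035, 0.2697]
ee_rot: [3.14, -0.002, -0.0]
wrist_force: [-3.4, -1.4, 9.5]
width: 0.0196
finger_force: 30.0
```

Request:
play_rows(translation=[[0,0,0.03],[0,0,0]], twist=[[0,0,0],[0,0,0]], gripper=[-1,-1])

```text
time: 9.2
tool_pos: [0.4517, -0.0035, 0.2696]
ee_rot: [3.14, -0.002, -0.0]
wrist_force: [-5.5, -1.7, 13.3]
width: 0.0195
finger_force: 30.0
```

It has stopped at TCP z 0.2696 with the force rising, so the dowel is on the floor. I'll relieve the load, open and rise.

Request:
play_rows(translation=[[0,0,-0.06],[0,0,0],[0,0,0],[0,0,0],[0,0,0],[0,0,0]], twist=[[0,0,0],[0,0,0],[0,0,0],[0,0,0],[0,0,0],[0,0,0]], gripper=[-1,-1,0.1,0.1,0.1,0.1])

```text
time: 9.8
tool_pos: [0.4512, -0.0031, 0.2682]
ee_rot: [-3.141, 0.001, -0.0]
wrist_force: [0.4, -0.1, 0.3]
width: 0.0479
finger_force: 0.0
```

Request:
play_rows(translation=[[0,0,-0.3],[0,0,-0.5],[0,0,-0.6],[-0.5,0,-0.4],[-1,0,0],[-1,0,0],[0,0,0],[0,0,0]], twist=[[0,0,0],[0,0,0],[0,0,0],[0,0,0],[0,0,0],[0,0,0],[0,0,0],[0,0,0]], gripper=[0.1,0.1,0.1,0.1,0.1,0.1,0.1,0.1])

```text
time: 10.6
tool_pos: [0.351, -0.0032, 0.3417]
ee_rot: [3.141, -0.003, -0.0]
wrist_force: [0.3, -0.4, 0.8]
width: 0.0515
finger_force: 0.0
```

Run:
```python
from h import *
a=robot.snapshot("side")[:,:,::-1];b=robot.snapshot("top")[:,:,::-1]
o=np.hstack([cv2.resize(a[190:290,250:350+40],(560,400)),cv2.resize(b[190:300,265:330],(236,400))]);cv2.imwrite("pics/e1.png",o)
```

```text
(no output)
```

View pics/e1.png

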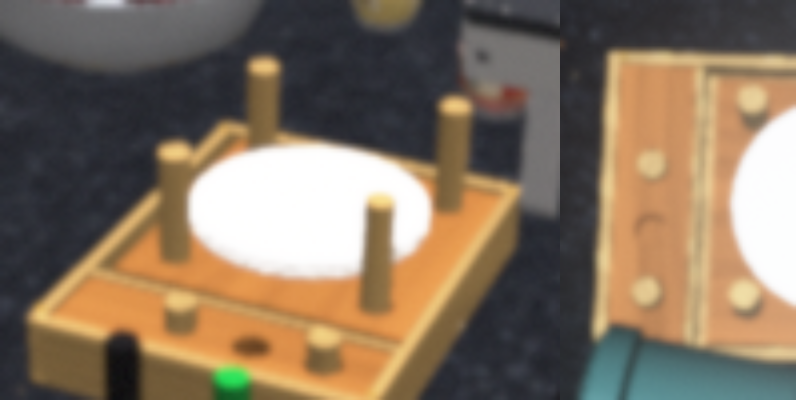

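The dowel stands released and upright in the corner hole, with its top at (379,202) and its foot at (377,308). The plates and short dowels are in place. I'll check the top height and hand in.

Run:
```python
from h import *
print((proj("side",[[.4518,-.0033,z] for z in(.115,.118,.12)])-[250,190])*4)
```

```text
[[378.68409592 195.61683168]
 [378.93113558 191.08773142]
 [379.09618859 188.0617328 ]]
```

```bash
python3 -c "
from bench import robot
print(robot.close_job())"
```

```text
the job is handed in; nothing more can be done
None
```

I pressed the tall dowel into the empty corner hole until it stopped on the floor, then let go and handed the job in; the last pictures show it upright with the plates and short dowels in place. I saw no verdict.

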